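Click the vegetable slicer's thickness wheel to the red mark

TASK

Set the vegetable slicer to the marked thickness: with a fingertip, gently flick the edge of the lobed thumbwheel on its side, so that the top of the wheel goes towards the slicer's low end, until the wheel's red notch clicks to rest uppermost at the yellow index, and do not run past it. Do not grip the wheel, keep off the blade and the slicing plates, and leave the torch, the sauce bottle and the food holder where they stand.

Things in the scene. Friction and masses are not known exactly. Their poses are not given: they have to be found in the camera images.
- slicer: Steel vegetable slicer (mandoline) standing firmly on the counter, never moving in use: a sloping deck 136 mm wide (its x) and about 430 mm long (its y), low end at -y (top about 70 mm above the counter), high end at +y with a black carrying grip (about 155 mm high). Origin on the counter under the middle of the deck; z up. The thickness wheel stands outside its +x side rail.
- wheel_centre (a point): Centre of the thickness wheel, fixed to the slicer and with the slicer's axes: the wheel turns about this x axis, level, 99 mm above the counter. Wheel 18 mm wide (9 mm either side of here along x) and 60 mm in diameter over its lobes. The side rail beside it, 12 to 18 mm towards -x, has its top about level with this point, rising 12 degrees towards +y.
- thickness_wheel (a joint): Wheel angle in rad, growing as its top moves towards the slicer's -y (low end). It rests in spring clicks 0.6283 rad apart, at 0, 0.628, 1.257 ... to the stop at 5.027 (1 mm of slice each). Past half-way it snaps on to the next click by itself, short of it it snaps back; the crest takes about 2 N at the lobes. Red notch uppermost at 3.770 (click 6). Starts resting in click 1, 2, 3 or 4.
- wheel_rim: The turning wheel, origin at its centre: black core of 45 mm diameter with ten light grey round-topped lobes 7 mm thick, 36 degrees apart, valleys 7.5 mm deep between them. When it rests in a click a valley is uppermost, and the two lobes beside that valley have tip centres 8 mm either side of the centre along the slicer's y and 25 mm above it, tops 29 mm above it.
- red_notch (a point): The red-painted valley of the wheel, 23.5 mm from the wheel's axis; a red line also runs from it towards the hub on the wheel's outer (+x) face. When set, it is straight above wheel_centre.
- ramp: Ribbed steel infeed plate, 116 by 170 mm, on the high (+y) half of the deck; it sinks 1 mm per click of the wheel. Not to be touched. Origin at the middle of the deck.
- blade: Sharp bright blade, 28 mm wide, across the middle of the deck, about 95 mm above the counter. Not to be touched. Origin at its centre.
- torch: Kitchen blow torch standing upright on its red gas can: can 68 mm in diameter, 178 mm high overall, with a steel burner tube sticking out 70 mm to its -x at 164 mm height. Loose, 0.4 kg. Origin at the centre of its underside.
- sauce_bottle: Cream-coloured squeeze bottle with yellow nozzle, 54 mm in diameter, 192 mm high. Loose, 0.3 kg. Origin at the centre of its underside.
- food_holder: Round black food holder of the slicer (86 mm disc with a knob on top, 54 mm high), lying on the counter beside the wheel. Loose, 0.12 kg. Origin at the centre of its underside.
- index (a point): Top of the yellow index tab, 8 mm wide, fixed on the rail beside the wheel, towards -x of it, 20 mm above the wheel's axis.
- outfeed: Fixed ribbed steel plate, 118 by 160 mm, on the low (-y) half of the deck. Not to be touched. Origin at the middle of the deck.
Mind the look-alikes: they are no part of the job. Of the things shaped like the torch, the red one is meant.

How it is judged (in metres and radians):
At the end, for the whole second after the job is handed in: The wheel rests in click 6, its red notch uppermost at the index (within 0.15 rad, a quarter of a click); torch, sauce bottle and food holder stand within 15 mm of where they were (value of joint thickness_wheel between 3.62 and 3.92 rad and velocity of joint thickness_wheel between -0.1 and 0.1 rad/s and distance of each of torch, sauce_bottle, food_holder from where it was at the start of the episode below 0.015 m and angle between each of torch, sauce_bottle's own z axis and vertical below 0.1 rad); the robot touches nothing.
It fails at once if the wheel is run past the red mark (over the crest towards the next click) (value of joint thickness_wheel above 4.15 rad).
It fails at once if the wheel is gripped or forced (more than 30 N on it) (contact force between the fingers and wheel_rim above 30 N).
It fails at once if the robot touches the blade (contact force between any of the fingers, the arm and blade above 1 N).
It fails at once if the robot presses on a slicing plate (contact force between any of the fingers, the arm and ramp above 1 N or contact force between any of the fingers, the arm and outfeed above 1 N).
It fails at once if the torch, the bottle or the food holder is knocked, carried or lifted (distance of any of torch, sauce_bottle, food_holder from where it was at the start of the episode above 0.02 m or angle between any of torch, sauce_bottle's own z axis and vertical above 0.3 rad).
It also fails if it takes over 51 s, if anything falls off the work surface, if the arm or the gripper's body presses on something with over 40 N, if the wrist force passes 120 N, or if a joint passes its speed limit or range.

ROBOT

A 6-joint arm with a two-finger parallel gripper is mounted at the origin on the work surface. World frame = base frame: x ahead of the robot, y to its left, z up, the work surface at z = 0. Lengths are in m, angles in degrees, forces in N, time in s.
With the tool pointing down it reaches from about 0.3 to 0.75 m from the base axis. Payload 8.5 kg.
Tool frame: the origin (TCP) lies on the centre line of the jaws, within the pads' length; the fingertips stand 14 mm ahead of it and the grasp point (between the pads) lies 5 mm behind it; z points along the fingers, x is the direction in which the jaws open and shut, and the axes are right-handed (so a half turn about z gives the same grasp; the last joint's range is limited). The gripper opens to 85 mm and grips with 20 to 120 N. Pads are 22 mm wide; open, the fingers measure 114 mm over their backs; the gripper's body (76 mm by 85 mm) begins 54 mm behind the grasp point. The pads swing forward as they close: fully open they stand 13 mm farther back than shut.
Start: joints at [-84.815, 21.807, 74.336, -0, 83.858, -12.336], TCP at [0.166, -0.524, 0.245] pointing down, gripper open.
Joint ranges: [-178.18, 178.18], [-50.72, 133.34], [12.68, 142.11], [-81.47, 261.47], [9.98, 163.14], [-165.26, 165.26]. Speed limits (degrees/s): [136.94, 136.94, 180, 180, 180, 180].

INTERFACE

Orientations are given as a 3x3 rotation matrix whose columns are the frame's x, y, z axes.
In Python, from rig import * gives the robot as it stands.
- The arm moves only by the shell command python3 -m crank 'ROWS' [FORCE]. ROWS is JSON, one flat list of numbers, 7 for each row, row after row: the turn, a rotation vector about the world's x, y, z in rad, then the shift along the world's x, y, z in m, then the opening in per cent of the stroke, from 0 (shut) to 100 (fully open). A call has 1 to 20 rows; each row shifts and turns the commanded pose from where the row before left it; what a row does not reach is not made up. A row lasts 1/10 s, in which the tool goes at most 50 mm and 8.59 degrees, less where a joint would pass 70% of its speed; a pose out of reach is approached as far as the arm can. A call is refused whole if a number of a shift passes 0.05 or a number of a turn 0.15, either way. A call with a gripper value outside its range is refused whole. The fingers move at their own pace and stop on an object; FORCE is the grip in N (left out, the last holds). Time passes only in rows, so rows that do not move let the fingers close. It gives the time, the measured TCP pose, the force and the opening at its end, in the units of the state.
- observe(): the state, without advancing time (a new reading comes with each control period).
- get_image(name): name is "scene" or "top" or "wrist"; returns a dict with "frame" (384x512x3 uint8, red, green, blue), "fov_y" (degrees; the focal length in pixels is half the picture's height over the tangent of half this angle, whatever the lens; pixels are square), "cx", "cy" (the principal point, pixels), "k1" (the pictures are not rectified: a ray, as slopes to the right and down, at radius r is drawn at 1 + k1 r^2 times it, then the intrinsics apply), "world_to_cam" (4x4, takes a point from world to camera coordinates). Camera axes: x right, y up, looking along -z (the intrinsics and any distortion apply to the point x, -y, -z); pixel columns grow to the right and rows downward; lengths in m; the calibration is good to about 2 mm. A picture is of the moment at which its call begins. There is no depth.
- close_job(): hands the job in, once; it reports no verdict.
The state is a dict: "time_s": time; "q": joint angles; "qvel": joint speeds; "joint_efforts": joint torques, N m; "position": TCP position; "tool_rot": TCP orientation; "ft_force": force on the tool from outside, world axes, zero at the start; "wrist_torque": the same for the moment, N m; "grip_width": finger opening in m.
Only numpy, scipy, OpenCV 4.12 (cv2) and the standard library are available. Lean on these libraries where they do the work, as an engineer would, in place of code of your own. Each camera call takes 0.05 s, during which the arm holds its last target. There are 200 camera calls.

## Working session

There is one attempt and no reset: what is moved stays moved. The work goes in short steps, Python scripts to look and compute and a shell command to move; the robot and the scene stay as the last step left them, time stands still between calls to the robot, and variables do not carry over. Pictures are saved under pics/ and viewed, about 8 in all and at most 12, crops included, and the job is handed in when it is done.

```bash
mkdir -p pics; cat > h.py <<'E'
from rig import *
import numpy as np, cv2, json
def snap(n,f):
    im=get_image(n); cv2.imwrite(f'pics/{f}.png',im['frame'][:,:,::-1])
    json.dump({k:(np.array(v).tolist()) for k,v in im.items() if k!='frame'},open(f'pics/{f}.json','w'))
    return im
def load(f): return json.load(open(f'pics/{f}.json'))
def K(c):
    f=192/np.tan(np.radians(c['fov_y'])/2); return f,c['cx'],c['cy'],c['k1'],np.array(c['world_to_cam'])
def ray(c,u,v):
    f,cx,cy,k,T=K(c); d=np.array([(u-cx)/f,(v-cy)/f]); s=d.copy()
    for _ in range(20): s=d/(1+k*(s@s))
    R=T[:3,:3]; return -R.T@T[:3,3], R.T@np.array([s[0],-s[1],-1])
def atz(c,u,v,z):
    o,d=ray(c,u,v); return o+d*(z-o[2])/d[2]
def proj(c,p):
    f,cx,cy,k,T=K(c); q=T[:3,:3]@np.array(p)+T[:3,3]; s=np.array([q[0],-q[1]])/-q[2]; s=s*(1+k*(s@s)); return s*f+[cx,cy]
def tri(*a):
    A=0;b=0
    for c,u,v in a:
        o,d=ray(c,u,v); d/=np.linalg.norm(d); P=np.eye(3)-np.outer(d,d); A=A+P; b=b+P@o
    return np.linalg.solve(A,b)
E
python3 - <<'E'
from h import *
a=snap('scene','s0');b=snap('top','t0');w=snap('wrist','w0')
print(observe())
m=np.hstack([a['frame'],b['frame']])[:,:,::-1]
cv2.imwrite('pics/st0.png',cv2.resize(m,(800,300),interpolation=cv2.INTER_AREA))
for n in 'stw': c=load(n+'0'); print(n,c['fov_y'],c['cx'],c['cy'],c['k1'],ray(c,256,192))
E
```

```text
{'time_s': 0.15, 'q': array([-8.48148372e+01,  2.18337642e+01,  7.43716709e+01, -1.52685419e-03,
        8.38578221e+01, -1.23344543e+01]), 'qvel': array([-0.01002479, -0.05187806, -0.21009327,  0.07780615, -0.00895798,
        0.0258221 ]), 'joint_efforts': array([ 2.10089391e-03, -4.48627961e+01, -2.31343907e+01, -6.66134702e-05,
        3.77394143e-03, -3.43300667e-05]), 'position': array([ 0.16555277, -0.52428125,  0.24485651]), 'tool_rot': array([[ 3.01034982e-01, -9.53613089e-01, -1.26164915e-04],
       [-9.53612481e-01, -3.01034936e-01,  1.09713215e-03],
       [-1.08421962e-03, -2.09962719e-04, -9.99999390e-01]]), 'ft_force': array([0.76470365, 0.30427585, 0.35435067]), 'wrist_torque': array([ 0.0133514 ,  0.01090883, -0.00662312]), 'grip_width': 0.08585080036135304}
s 48.040280932404 259.47189301273664 189.54004722639522 -0.1251629030182897 (array([1.15389102, 0.35926916, 0.97355569]), array([-0.49237559, -0.37050146, -0.78764998]))
t 51.66399157179903 257.9469364249913 189.32566371093765 -0.03525691032074386 (array([ 0.48697557, -0.05947357,  1.10192301]), array([ 0.10776051,  0.00499581, -0.99419932]))
w 61.48425741101449 258.16138540215593 193.76559564092312 -0.08368950583250122 (array([ 0.23307889, -0.50219602,  0.37169332]), array([-0.26266277, -0.07459289, -0.96203893]))
```

View pics/s0.png

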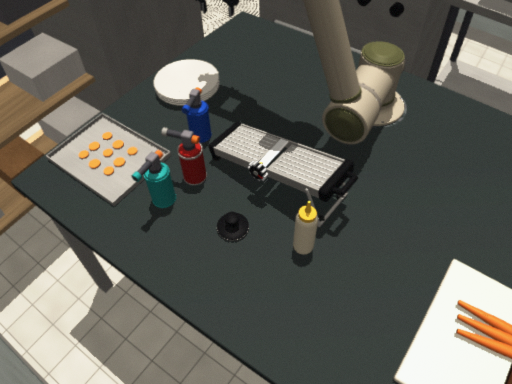

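View pics/t0.png

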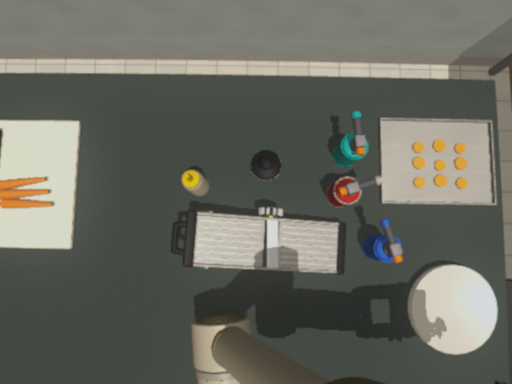

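Scene: wheel at about (258,170), red torch (192,163), bottle (304,230), holder (233,226). Top: wheel (271,211), high end with grip at left (180,237), torch (347,191), bottle (193,180), holder (266,165).

```bash
python3 - <<'E'
from h import *
s=cv2.imread('pics/s0.png')[145:195,225:290];t=cv2.imread('pics/t0.png')[190:230,240:305]
s=cv2.resize(s,(780,600),interpolation=cv2.INTER_CUBIC)[:, :]
t=cv2.resize(t,(780,480),interpolation=cv2.INTER_CUBIC)
m=np.vstack([cv2.resize(s,(455,350)),cv2.resize(t,(455,280))[:240]])
cv2.imwrite('pics/c0.png',m)
S=load('s0');T=load('t0')
print('wheel',tri((S,258,170),(T,271,211)), atz(T,271,211,.12))
# deck corners in top: high left-top(192,211,z~.14) low right
for u,v,z in [(192,211,.14),(188,266,.14),(344,222,.07),(340,272,.07)]: print(atz(T,u,v,z))
for n,u,v,z in [('bottle top',191,179,.19),('holder',265,165,.04),('torch',347,191,.15),('torchnozzle',380,180,.164)]: print(n,atz(T,u,v,z))
E
```

```text
wheel [ 0.54666611 -0.09140719  0.10254476] [ 0.54661567 -0.09240467  0.12      ]
[0.54255001 0.10005121 0.14      ]
[0.41071556 0.10541033 0.14      ]
[ 0.52371639 -0.28425575  0.07      ]
[ 0.39550353 -0.27291477  0.07      ]
bottle top [0.61397145 0.09657065 0.19      ]
holder [ 0.67615686 -0.0774565   0.04      ]
torch [ 0.5958082  -0.27484264  0.15      ]
torchnozzle [ 0.62189499 -0.35140905  0.164     ]
```

View pics/c0.png

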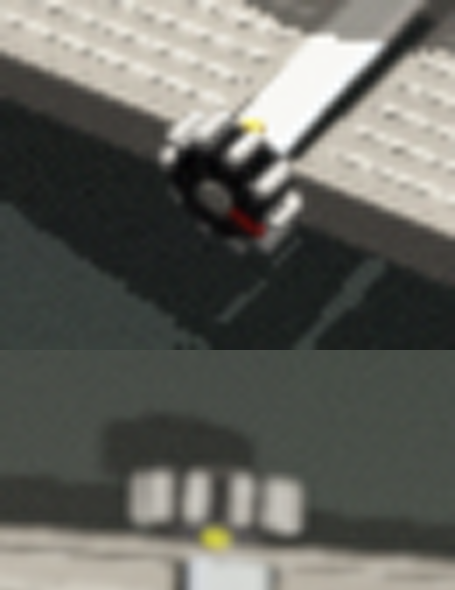

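```bash
python3 - <<'E'
from h import *
S=load('s0');T=load('t0')
y=-np.radians(2.5); ex=np.array([np.cos(y),np.sin(y),0]); ey=np.array([-np.sin(y),np.cos(y),0])
# outer hub face & top
o,d=ray(S,255.4,172.9); p=o+d*(.099-o[2])/d[2]; print('hub face',p,'centre',p-.009*ex)
# from top: wheel lobe top extents centre
u=240+217/7.;v=190+(500-350)/7.; print('top c',atz(T,u,v,.128), 'index',atz(T,240+216/7.,190+188/7.,.119))
c=p
print(proj(S,c),'red end seen 262.4 178.3')
for k in range(1,5):
    a=(6-k)*np.radians(36); print(k,proj(S,c+.0235*(ey*np.sin(a)+np.array([0,0,np.cos(a)]))))
E
```

```text
hub face [ 0.55558584 -0.09131109  0.099     ] centre [ 0.54659441 -0.09091852  0.099     ]
top c [ 0.54507643 -0.09214782  0.128     ] index [ 0.53216413 -0.09224254  0.119     ]
[255.4 172.9] red end seen 262.4 178.3
1 [255.54594269 178.53391344]
2 [259.54098875 179.86894565]
3 [262.02458193 178.55978789]
4 [261.99776439 175.03382264]
```

Red line fits click 3: three clicks to go. The plan is shut jaws, tool yawed to the slicer and leaned 35° so the low corner of the tip points at the wheel. I first go above the wheel.

```bash
python3 -m crank '[0,0,-0.117,0.02,0.02,0,0, 0,0,-0.117,0.0278,0.0324,0,0, 0,0,-0.117,0.0278,0.0324,0,0, 0,0,0,0.0278,0.0324,0,0, 0,0,0,0.0278,0.0324,0,0, 0,0,0,0.0278,0.0324,0,0, 0.122,-0.005,0,0.0278,0.0324,0,0, 0.122,-0.005,0,0.0278,0.0324,0,0, 0.122,-0.005,0,0.0278,0.0324,0,0, 0.122,-0.005,0,0.0278,0.0324,0,0, 0.122,-0.005,0,0.0278,0.0324,0,0, 0,0,0,0.0278,0.0324,0,0, 0,0,0,0.0278,0.0324,0,0, 0,0,0,0.0278,0.0324,0,0, 0,0,0,0.0078,0.0124,0,0, 0,0,0,0,0,-0.03,0, 0,0,0,0,0,-0.02,0, 0,0,0,0,0,0,0]' 20
python3 - <<'E'
from h import *
snap('wrist','w1');snap('scene','s1')
a=cv2.imread('pics/w1.png'); b=cv2.resize(cv2.imread('pics/s1.png')[130:200,215:308],None,fx=3,fy=3,interpolation=cv2.INTER_CUBIC)
b=np.vstack([b,np.zeros((384-b.shape[0],b.shape[1],3),np.uint8)])
cv2.imwrite('pics/v1.png',np.hstack([a,b]))
o=observe();print(o['position'],o['tool_rot'].round(3).tolist(),o['ft_force'],o['grip_width'])
c=load('w1');p=np.array([.5466,-.091,.099]);print(proj(c,p+[.009,0,0]),[proj(c,o['position']+o['tool_rot']@np.array(q)) for q in [(0,0,.014),(.01,0,.014),(0,0,0)]])
E
```

```text
time_s: 1.95
position: [0.5537, -0.0707, 0.1931]
tool_rot: [[-0.041, -0.999, 0.02], [-0.817, 0.045, 0.575], [-0.575, 0.007, -0.818]]
ft_force: [-0.0, -0.3, 0.6]
grip_width: -0.0002
[ 0.55476543 -0.07127857  0.19580225] [[-0.038, -0.999, 0.024], [-0.818, 0.045, 0.573], [-0.573, 0.002, -0.819]] [0.22703285 0.14215306 1.85025977] 0.00022667255711352312
[368.97994445 211.49153432] [array([255.53367653, 254.31907481]), array([276.70790039, 254.24244504]), array([255.23337963, 269.21920589])]
```

View pics/v1.png

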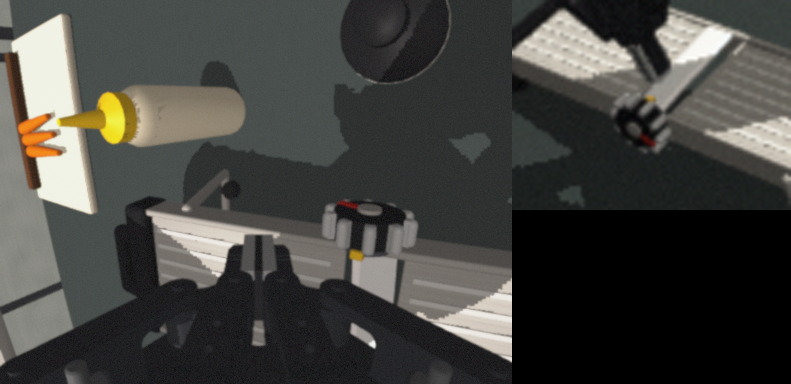

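Wrist view: wheel hub at (370,209), against (369,211) predicted. The red line runs left to (345,204), and the shut fingertips end at about u 243–275, v 235. I check the tip corner and compute the goals.

```bash
python3 - <<'E'
from h import *
c=load('w1');o=observe();R=o['tool_rot'];p=o['position']
for q in [(-.0075,-.011,.014),(.0075,-.011,.014),(.0075,-.011,.02),(.0075,.011,.014)]: print(q,proj(c,p+R@np.array(q)))
W=np.array([.5466,-.091,.099])
for q in [(-.03,.009),(.03,.009),(-.03,-.009)]: print(proj(c,W+[q[1],0,0]+np.array([0,q[0],0])))
for k in (2,3,4):
    a=(6-k)*np.radians(36);print(k,proj(c,W+np.array([.009,.0235*np.sin(a),.0235*np.cos(a)])))
corner=R@np.array([.0075,0,.014]); print('corner off',corner,'corner',p+corner, 'rel',p+corner-W)
im=cv2.imread('pics/w1.png')[170:290,200:440]; cv2.imwrite('pics/w1c.png',cv2.resize(im,(800,400),interpolation=cv2.INTER_CUBIC))
E
```

```text
(-0.0075, -0.011, 0.014) [239.1480664  232.86745697]
(0.0075, -0.011, 0.014) [271.62094474 232.77503791]
(0.0075, -0.011, 0.02) [271.14314076 227.81178102]
(0.0075, 0.011, 0.014) [271.20983857 274.77027692]
[419.16767238 218.7448551 ]
[325.29183027 205.17108376]
[416.31277633 246.80961859]
2 [357.54509775 201.14928661]
3 [339.87489555 203.88804764]
4 [331.6154203  209.66699339]
corner off [ 4.55296077e-05  1.88271865e-03 -1.57703297e-02] corner [ 0.55481096 -0.06939585  0.18003193] rel [0.00821096 0.02160415 0.08103193]
```

View pics/w1c.png

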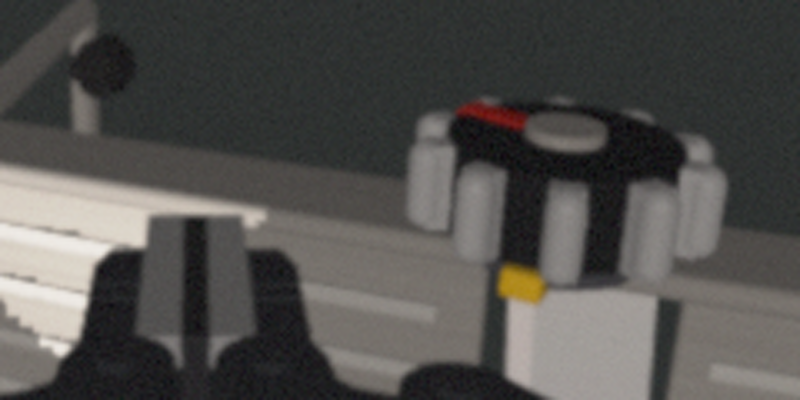

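```bash
python3 -m crank '[0,0,0,0,-0.0025,-0.02,0, 0,0,0,0,-0.0025,-0.02,0, 0,0,0,0,0,-0.01,0, 0,0,0,0,0,0,0, 0,0,0,0,0,0,0]'
python3 - <<'E'
from h import *
P=[]
for i in range(4):
    im=snap('wrist','w2'); o=observe(); P.append(o['position']); 
print(np.array(P),o['ft_force'])
c=load('w2');R=o['tool_rot'];p=np.mean(P,0);W=np.array([.5466,-.091,.099])
print('corner rel',p+R@np.array([.007,0,.014])-W, [proj(c,p+R@np.array([s,-.011,.014])) for s in(-.007,.007)], proj(c,W+[.009,0,0]))
im=cv2.imread('pics/w2.png')[150:290,200:440]; cv2.imwrite('pics/w2c.png',cv2.resize(im,(800,466),interpolation=cv2.INTER_CUBIC))
E
```

```text
time_s: 2.55
position: [0.5551, -0.0761, 0.1464]
tool_rot: [[-0.037, -0.999, 0.025], [-0.819, 0.045, 0.572], [-0.573, 0.001, -0.82]]
ft_force: [-0.2, -0.1, -0.2]
grip_width: 0.0004
[[ 0.55520527 -0.07606842  0.14650086]
 [ 0.55516004 -0.07605507  0.14646952]
 [ 0.55509556 -0.07597249  0.14629563]
 [ 0.5549964  -0.07593477  0.14613254]] [0.09754759 0.18637566 0.56250547]
corner rel [0.00859772 0.01727074 0.0318641 ] [array([242.90481503, 232.82897831]), array([272.66819353, 232.78923194])] [332.16850945 237.60196917]
```

View pics/w2c.png

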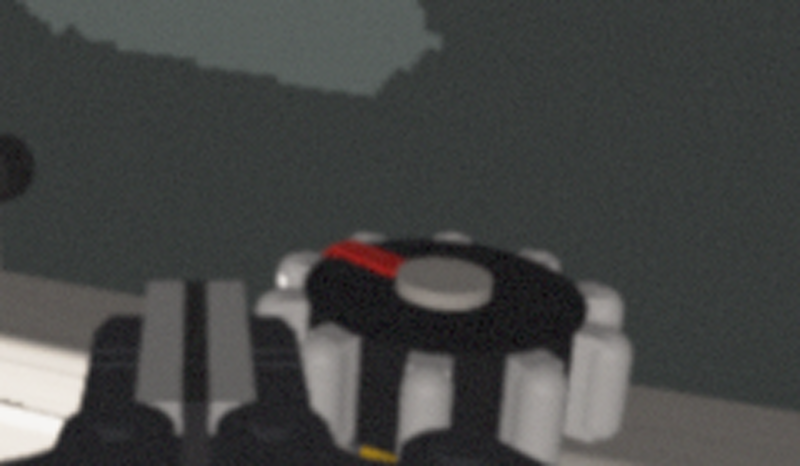

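Red still fits click 3, and the tip stands on the +y side of the upper lobes. I descend 9 mm and push in steps.

```bash
python3 -m crank '[0,0,0,0,0,-0.005,0, 0,0,0,0,0,-0.004,0, 0,0,0,0,0,0,0, 0,0,0,0,0,0,0]'; python3 -m crank '[0,0,0,0,-0.002,0,0, 0,0,0,0,-0.002,0,0, 0,0,0,0,-0.002,0,0, 0,0,0,0,-0.0015,0,0]';  python3 -m crank '[0,0,0,0,-0.0015,0,0, 0,0,0,0,-0.0015,0,0]'; python3 -m crank '[0,0,0,0,-0.0015,0,0,0,0,0,0,-0.0015,0,0]'; python3 -m crank '[0,0,0,0,-0.001,0,0,0,0,0,0,0,0,0,0,0,0,0,0,0,0]'
python3 - <<'E'
from h import *
snap('wrist','w3')
im=cv2.imread('pics/w3.png')[150:290,200:440]; cv2.imwrite('pics/w3c.png',cv2.resize(im,(800,466),interpolation=cv2.INTER_CUBIC))
E
```

```text
time_s: 3.15
position: [0.5552, -0.0746, 0.1381]
tool_rot: [[-0.036, -0.999, 0.025], [-0.817, 0.044, 0.576], [-0.576, 0.0, -0.817]]
ft_force: [-0.2, 5.1, 14.9]
grip_width: 0.0002
time_s: 3.55
position: [0.5551, -0.0815, 0.1394]
tool_rot: [[-0.035, -0.999, 0.025], [-0.816, 0.043, 0.577], [-0.578, -0.0, -0.816]]
ft_force: [-3.6, 7.1, 25.0]
grip_width: -0.0003
time_s: 3.75
position: [0.555, -0.085, 0.1397]
tool_rot: [[-0.035, -0.999, 0.025], [-0.816, 0.043, 0.576], [-0.577, -0.001, -0.817]]
ft_force: [-4.8, 2.4, 27.1]
grip_width: -0.0001
time_s: 3.95
position: [0.555, -0.0891, 0.1395]
tool_rot: [[-0.035, -0.999, 0.025], [-0.818, 0.043, 0.574], [-0.575, -0.001, -0.818]]
ft_force: [-7.3, -3.1, 26.2]
grip_width: -0.0002
time_s: 4.25
position: [0.5549, -0.0909, 0.1393]
tool_rot: [[-0.036, -0.999, 0.026], [-0.819, 0.044, 0.573], [-0.573, -0.001, -0.819]]
ft_force: [-6.7, -5.4, 25.1]
grip_width: -0.0001
```

View pics/w3c.png

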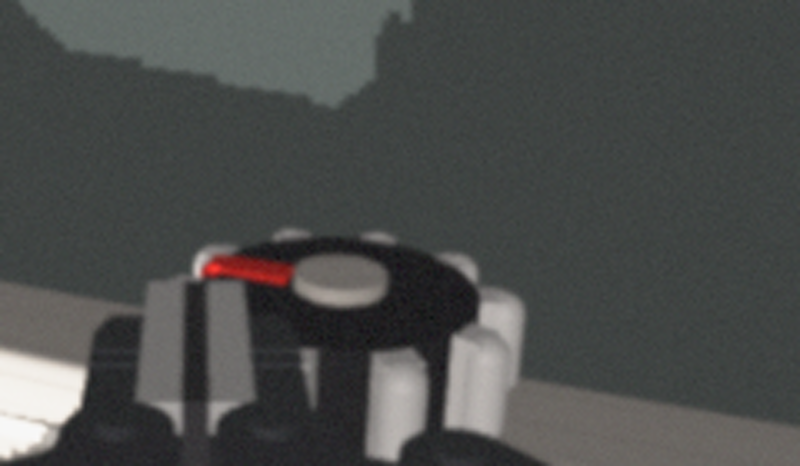

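Contact force was too high (25 N upward), so the tip sits lower on the wheel than I estimated. I lift and reassess.

```bash
python3 -m crank '[0,0,0,0,0,0.005,0]';python3 -m crank '[0,0,0,0,0,0.01,0, 0,0,0,0,0.012,0.01,0,0,0,0,0,0,0,0,0,0,0,0,0,0,0]'
python3 - <<'E'
from h import *
snap('wrist','w4');snap('scene','s4')
o=observe();c=load('w4');R=o['tool_rot'];p=o['position'];W=np.array([.5466,-.091,.099])
print(p,o['ft_force'],'corner rel',p+R@np.array([.007,0,.014])-W,proj(c,W+[.009,0,0]))
for k in (3,3.5,4,5):
    a=(6-k)*np.radians(36);print(k,(proj(c,W+np.array([.009,.0235*np.sin(a),.0235*np.cos(a)]))-[200,150])*3.333)
for a in np.radians([-54,-18,18,54,90]): print((proj(c,W+np.array([.009,.0262*np.sin(a),.0262*np.cos(a)]))-[200,150])*3.333)
im=cv2.imread('pics/w4.png')[150:290,200:440]; a=cv2.resize(im,(800,466),interpolation=cv2.INTER_CUBIC)
b=cv2.resize(cv2.imread('pics/s4.png')[150:190,225:290],(217,133),interpolation=cv2.INTER_CUBIC); a[:133,:217]=b
cv2.imwrite('pics/w4c.png',a)
E
```

```text
time_s: 4.4
position: [0.5548, -0.0907, 0.1421]
tool_rot: [[-0.037, -0.999, 0.025], [-0.819, 0.045, 0.572], [-0.573, 0.001, -0.82]]
ft_force: [-0.7, -0.2, -0.4]
grip_width: 0.0001
time_s: 4.8
position: [0.5547, -0.0778, 0.1614]
tool_rot: [[-0.037, -0.999, 0.023], [-0.819, 0.044, 0.573], [-0.573, 0.002, -0.819]]
ft_force: [-0.8, 0.1, -0.2]
grip_width: -0.0
[ 0.55467621 -0.07817741  0.16096887] [-0.21561806  0.50599136  0.14166933] corner rel [0.00813087 0.01511632 0.04648546] [339.59153679 227.36255569]
3 [365.9785033  225.27964342]
3.5 [342.55407955 235.80691915]
4 [329.33619227 249.0659402 ]
5 [341.66207714 279.832824  ]
[561.72719419 314.28018238]
[454.85274831 319.79700157]
[356.78407355 298.94672283]
[312.71706173 264.8779585 ]
[329.42923973 233.44049463]
```

View pics/w4c.png

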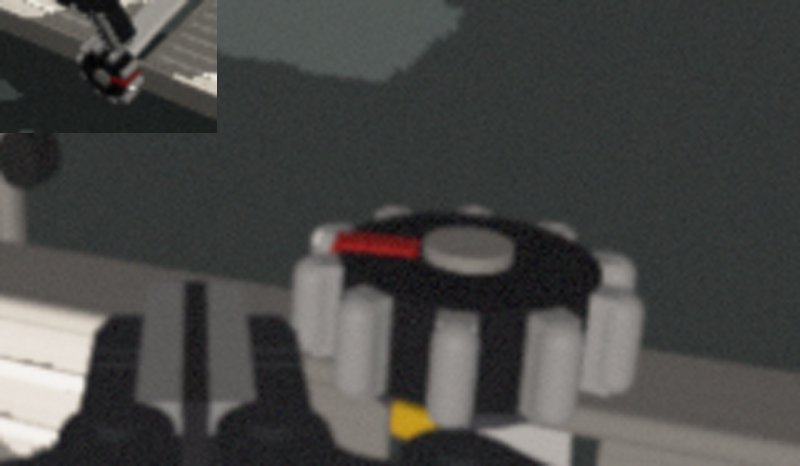

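Wheel moved to click 4 (red end (335,242), 332,241 predicted). The vertical load is explained by the black finger shoulder, which stands 7 mm proud and bears on the lobe because of the lean. I reduce the lean to 20° and work about 2 mm higher, in small steps with force checks.

```bash
python3 -m crank '[-0.131,0.006,0,0,0.004,0,0, -0.131,0.006,0,0,0.003,0,0, 0,0,0,0,0,-0.008,0, 0,0,0,0,0,-0.006,0, 0,0,0,0,0,0,0, 0,0,0,0,0,0,0]' ; python3 -m crank '[0,0,0,0,0,-0.003,0,0,0,0,0,0,0,0,0,0,0,0,0,0,0]'
```

```text
time_s: 5.5
position: [0.5546, -0.0721, 0.1464]
tool_rot: [[-0.045, -0.999, 0.012], [-0.938, 0.046, 0.343], [-0.343, 0.004, -0.939]]
ft_force: [0.1, -0.5, -0.6]
grip_width: 0.0001
time_s: 5.8
position: [0.5547, -0.0716, 0.1442]
tool_rot: [[-0.044, -0.999, 0.013], [-0.939, 0.045, 0.341], [-0.342, 0.003, -0.94]]
ft_force: [-0.5, -0.2, -0.1]
grip_width: -0.0001
```

```bash
python3 -m crank '[0,0,0,0,0,-0.003,0,0,0,0,0,0,0,0,0,0,0,0,0,0,0]'; python3 -m crank '[0,0,0,0,-0.002,0,0,0,0,0,0,-0.002,0,0,0,0,0,0,0,0,0]'
```

```text
time_s: 6.1
position: [0.5547, -0.0713, 0.1413]
tool_rot: [[-0.043, -0.999, 0.013], [-0.939, 0.045, 0.341], [-0.341, 0.003, -0.94]]
ft_force: [0.3, -0.9, 0.1]
grip_width: -0.0002
time_s: 6.4
position: [0.5548, -0.0757, 0.1414]
tool_rot: [[-0.044, -0.999, 0.013], [-0.939, 0.045, 0.341], [-0.341, 0.002, -0.94]]
ft_force: [-0.7, 1.1, 0.9]
grip_width: 0.0004
```

```bash
python3 -m crank '[0,0,0,0,-0.0015,0,0,0,0,0,0,-0.0015,0,0]'; python3 -m crank '[0,0,0,0,-0.0015,0,0,0,0,0,0,0,0,0]'
```

```text
time_s: 6.6
position: [0.5548, -0.0785, 0.1413]
tool_rot: [[-0.043, -0.999, 0.013], [-0.939, 0.045, 0.341], [-0.341, 0.003, -0.94]]
ft_force: [0.6, -0.9, 0.2]
grip_width: -0.0
time_s: 6.8
position: [0.5548, -0.0799, 0.1415]
tool_rot: [[-0.043, -0.999, 0.013], [-0.939, 0.045, 0.341], [-0.342, 0.003, -0.94]]
ft_force: [-0.9, 1.0, 1.9]
grip_width: 0.0
```

```bash
python3 -m crank '[0,0,0,0,-0.0015,0,0,0,0,0,0,0,0,0]'; python3 -m crank '[0,0,0,0,-0.0015,0,0,0,0,0,0,0,0,0]';python3 -m crank '[0,0,0,0,-0.0015,0,0,0,0,0,0,0,0,0]'
```

```text
time_s: 7.0
position: [0.5548, -0.0812, 0.1416]
tool_rot: [[-0.043, -0.999, 0.013], [-0.939, 0.045, 0.342], [-0.342, 0.003, -0.94]]
ft_force: [-0.5, 2.1, 4.9]
grip_width: 0.0002
time_s: 7.2
position: [0.5547, -0.0825, 0.1418]
tool_rot: [[-0.043, -0.999, 0.013], [-0.939, 0.045, 0.342], [-0.342, 0.002, -0.94]]
ft_force: [-1.7, 3.9, 7.0]
grip_width: -0.0001
time_s: 7.4
position: [0.5547, -0.084, 0.142]
tool_rot: [[-0.043, -0.999, 0.013], [-0.939, 0.045, 0.342], [-0.342, 0.002, -0.94]]
ft_force: [-2.2, 3.4, 7.9]
grip_width: 0.0001
```

```bash
cat >> h.py <<'E'
def angle(f):
    im=get_image('wrist');cv2.imwrite(f'pics/{f}.png',im['frame'][:,:,::-1]);c=im
    fr=im['frame'].astype(int); m=(fr[...,0]>120)&(fr[...,1]<60)&(fr[...,2]<60)
    v,u=np.nonzero(m); W=np.array([.5466,-.091,.099]); best=[]
    keep=(abs(u-proj(c,W)[0])<80)&(abs(v-proj(c,W)[1])<80); u,v=u[keep],v[keep]
    if len(u)<5: print('red px',len(u)); return
    # line centroid taken as 15 mm radius on outer face, hub offset allowed by seen-predicted (1,-2.5)px
    g=np.array([u.mean(),v.mean()])
    ks=np.arange(1,8.01,.1); e=[np.linalg.norm(proj(c,W+np.array([.009,.0165*np.sin(a),.0165*np.cos(a)]))+[1,-2.8]-g) for a in (6-ks)*np.pi/5]
    i=int(np.argmin(e)); print(f,'click',ks[i].round(1),'err px',e[i],'n',len(u),'c',g)
E
python3 - <<'E'
from h import *
angle('w5')
o=observe();print(o['position'],o['ft_force'])
im=cv2.imread('pics/w5.png')[150:290,200:440]; cv2.imwrite('pics/w5c.png',cv2.resize(im,(800,466),interpolation=cv2.INTER_CUBIC))
E
```

```text
w5 click 4.4 err px 1.0770471834252104 n 70 c [270.38571429 232.28571429]
[ 0.55475055 -0.08395344  0.14207581] [-3.12571348  3.22939563  8.98922742]
```

View pics/w5c.png

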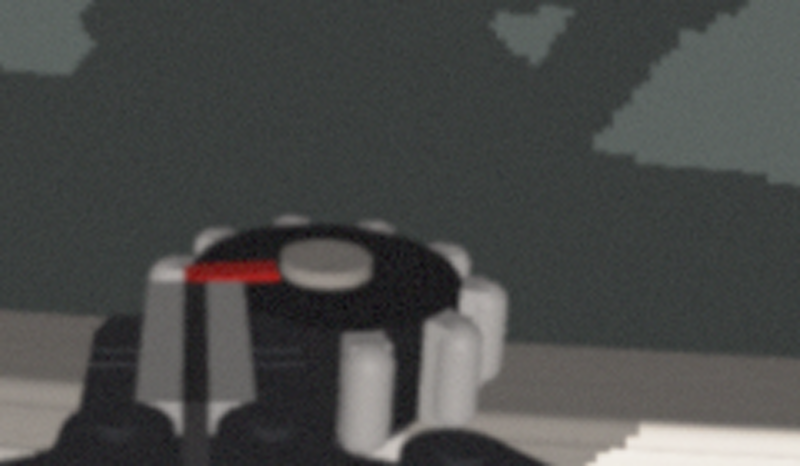

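Wheel at about click 4.4, near the crest (red from (325,265) to (187,272) in the crop). I push on slightly.

```bash
python3 -m crank '[0,0,0,0,-0.0015,0,0,0,0,0,0,0,0,0]'; python3 -c "
from h import *
angle('w6')"; python3 -m crank '[0,0,0,0,-0.001,0,0,0,0,0,0,0,0,0]';python3 -c "
from h import *
angle('w7')"
```

```text
time_s: 7.65
position: [0.5547, -0.0856, 0.1423]
tool_rot: [[-0.043, -0.999, 0.013], [-0.939, 0.045, 0.342], [-0.342, 0.002, -0.94]]
ft_force: [-2.3, 3.7, 10.1]
grip_width: -0.0001
w6 click 4.6 err px 2.1434757768695305 n 59 c [269.52542373 232.27118644]
time_s: 7.9
position: [0.5551, -0.0869, 0.1422]
tool_rot: [[-0.043, -0.999, 0.014], [-0.939, 0.045, 0.341], [-0.341, 0.001, -0.94]]
ft_force: [0.6, 1.4, 1.9]
grip_width: -0.0003
w7 click 5.3 err px 5.861044054883198 n 22 c [275.45454545 233.04545455]
```

It snapped over. I lift and check.

```bash
python3 -m crank '[0,0,0,0,0,0.006,0,0,0,0,0,0,0.008,0,0,0,0,0,0.008,0.004,0,0,0,0,0,0.008,0,0,0,0,0,0,0,0,0,0,0,0,0,0,0,0]'; python3 -c "
from h import *
angle('w8');print(observe()['ft_force'])
c=get_image('wrist');W=np.array([.5466,-.091,.099]);
print((proj(c,W+[.009,0,0])-[200,150])*3.333)
for k in(4,5,6):
  a=(6-k)*np.pi/5; print(k,(proj(c,W+[.009,.0235*np.sin(a),.0235*np.cos(a)])-[200,150])*3.333)
im=cv2.imread('pics/w8.png')[150:290,200:440]; cv2.imwrite('pics/w8c.png',cv2.resize(im,(800,466),interpolation=cv2.INTER_CUBIC))"
```

```text
time_s: 8.55
position: [0.5547, -0.0705, 0.1592]
tool_rot: [[-0.043, -0.999, 0.012], [-0.939, 0.044, 0.341], [-0.341, 0.003, -0.94]]
ft_force: [0.0, -0.5, -0.1]
grip_width: -0.0001
w8 click 4.8 err px 13.476089088773191 n 201 c [298.23383085 237.78109453]
[ 0.20310061 -0.26768395  0.11393386]
[420.59761505 242.5806457 ]
4 [286.98351125 246.86187207]
5 [318.5093029  276.08904273]
6 [398.00372466 294.63984897]
```

View pics/w8c.png

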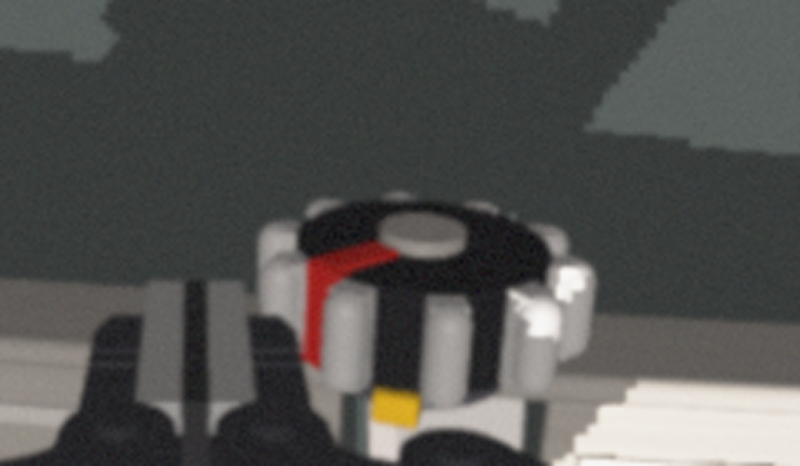

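Click 5 confirmed (red face end at crop (318,268), 318,276 predicted for click 5). I repeat the same stroke once more.

```bash
python3 -m crank '[0,0,0,0,0,-0.008,0,0,0,0,0,0,-0.007,0,0,0,0,0,0,-0.003,0,0,0,0,0,0,0,0,0,0,0,0,0,0,0]'; python3 -m crank '[0,0,0,0,-0.002,0,0,0,0,0,0,-0.002,0,0,0,0,0,0,-0.002,0,0,0,0,0,0,-0.0015,0,0,0,0,0,0,0,0,0]'
```

```text
time_s: 9.15
position: [0.5548, -0.0709, 0.1413]
tool_rot: [[-0.043, -0.999, 0.013], [-0.939, 0.045, 0.341], [-0.341, 0.003, -0.94]]
ft_force: [0.1, -0.5, 0.7]
grip_width: -0.0
time_s: 9.65
position: [0.5548, -0.0786, 0.1414]
tool_rot: [[-0.044, -0.999, 0.013], [-0.939, 0.045, 0.341], [-0.341, 0.003, -0.94]]
ft_force: [-0.1, 0.9, 0.0]
grip_width: 0.0002
```

```bash
python3 -m crank '[0,0,0,0,-0.0015,0,0,0,0,0,0,-0.0015,0,0,0,0,0,0,0,0,0]'; python3 -m crank '[0,0,0,0,-0.0015,0,0,0,0,0,0,-0.0015,0,0,0,0,0,0,0,0,0]'; python3 -m crank '[0,0,0,0,-0.001,0,0,0,0,0,0,0,0,0]'
```

```text
time_s: 9.95
position: [0.5548, -0.0812, 0.1417]
tool_rot: [[-0.043, -0.999, 0.013], [-0.939, 0.045, 0.342], [-0.342, 0.002, -0.94]]
ft_force: [-0.5, 2.5, 4.0]
grip_width: 0.0002
time_s: 10.25
position: [0.5548, -0.084, 0.1421]
tool_rot: [[-0.043, -0.999, 0.013], [-0.939, 0.045, 0.342], [-0.342, 0.002, -0.94]]
ft_force: [-1.8, 3.2, 8.5]
grip_width: 0.0002
time_s: 10.45
position: [0.5547, -0.085, 0.1422]
tool_rot: [[-0.043, -0.999, 0.013], [-0.939, 0.045, 0.342], [-0.342, 0.002, -0.94]]
ft_force: [-2.1, 3.8, 10.1]
grip_width: -0.0
```

```bash
python3 -m crank '[0,0,0,0,-0.001,0,0,0,0,0,0,0,0,0]'; python3 -m crank '[0,0,0,0,-0.001,0,0,0,0,0,0,0,0,0]'
```

```text
time_s: 10.65
position: [0.5547, -0.0861, 0.1423]
tool_rot: [[-0.043, -0.999, 0.013], [-0.939, 0.045, 0.342], [-0.342, 0.002, -0.94]]
ft_force: [-3.0, 2.4, 10.5]
grip_width: 0.0001
time_s: 10.85
position: [0.555, -0.0876, 0.1419]
tool_rot: [[-0.043, -0.999, 0.014], [-0.939, 0.045, 0.34], [-0.341, 0.001, -0.94]]
ft_force: [0.5, 0.1, 0.6]
grip_width: -0.0
```

Force dropped again, so it snapped. I lift well clear and check.

```bash
python3 -m crank '[0,0,0,0,0,0.006,0,0,0,0,0,0,0.008,0,0,0,0,0,0.008,0.004,0,0,0,0,0,0.008,0.01,0,0,0,0,0,0.01,0.02,0,0,0,0,0,0,0.02,0,0,0,0,0,0,0,0,0,0,0,0,0,0,0]'; python3 -c "
from h import *
snap('wrist','w9');snap('scene','s9');o=observe();print(o['ft_force'],o['position'])
a=cv2.imread('pics/w9.png');b=cv2.resize(cv2.imread('pics/s9.png')[145:195,225:290],None,fx=4,fy=4,interpolation=cv2.INTER_CUBIC)
d=cv2.absdiff(cv2.imread('pics/s9.png'),cv2.imread('pics/s0.png'))[60:280,110:330]
k=np.zeros((384,280,3),np.uint8);k[:b.shape[0],:b.shape[1]]=b;k[200:384,:184]=cv2.resize(d,(184,184))
cv2.imwrite('pics/v9.png',np.hstack([a,k]))"
```

```text
time_s: 11.65
position: [0.5546, -0.0609, 0.2094]
tool_rot: [[-0.043, -0.999, 0.013], [-0.939, 0.045, 0.341], [-0.341, 0.002, -0.94]]
ft_force: [-0.4, -0.7, -0.4]
grip_width: -0.0
[ 0.37296387 -0.38473351  0.13683108] [ 0.55441416 -0.06107985  0.20852215]
```

View pics/v9.png

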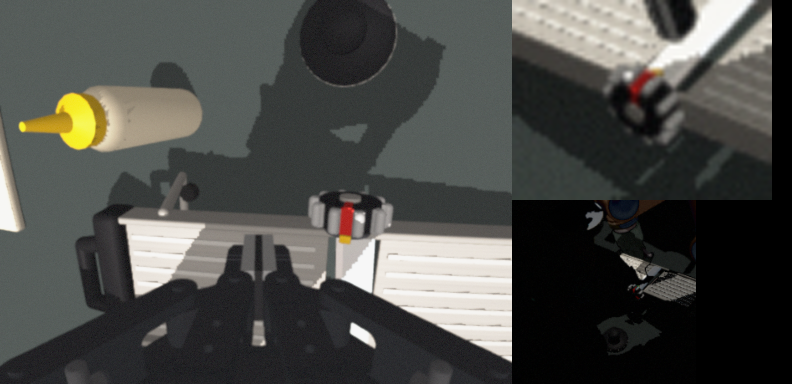

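The red valley at (347,218) lines up with the yellow index at (345,239), uppermost. The scene view agrees, and the difference picture shows only shadows at the loose items. I hand in.

```bash
python3 -c "
from h import *
o=observe();print(o['ft_force'],o['qvel'].round(2));print(close_job())"
```

```text
[ 0.37296387 -0.38473351  0.13683108] [-0.19  0.38  0.09  0.06  0.07 -0.09]
the job is handed in; nothing more can be done
None
```

The slicer is set. I flicked the thumbwheel from click 3 to click 6 with the shut fingertips, one click per stroke, and handed the job in at about 12 s of the 51 s.

- **Wheel:** in the last wrist and scene pictures the red notch is uppermost, in line with the yellow index.
- **Loose items:** comparing the first and last scene pictures shows only shadow changes around the torch, bottle and food holder. I did not measure their positions again.
- **Robot:** it ended about 70 mm above the wheel, with the wrist force near zero.

**Hard first stroke:** the first stroke pressed harder than planned, with a wrist reading of up to about 28 N against the 30 N limit on the wheel. I only read the force at the end of each move, so a higher peak in between can't be ruled out. The likely cause is the black finger shoulder pressing on a lobe while the tool leaned 35°. I reduced the lean to 20° and worked about 2 mm higher, and the next two strokes stayed at about 11 N.

My red-line angle estimate was off at click 5 (it read 4.8 with a 13-pixel error), so I judged clicks 5 and 6 from the pictures instead. No verdict was reported.

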